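# Clamp the coffee tin shut with its strap and cam lever

## Robot

A 6-joint arm with a two-finger parallel gripper is mounted at the origin on a cart in front of the work surface, level with it; the furniture and walls round the work are solid. World frame = base frame: x ahead of the robot, y to its left, z up, the work surface at z = 0. Lengths are in m, angles in degrees, forces in N, time in s.
With the tool pointing down it reaches from about 0.375 to 0.9 m from the base axis. Payload 3.1 kg.
Tool frame: the origin (TCP) lies at the very end of the fingers, on their centre line; the grasp point (between the pads) lies robot.grasp_offset behind it (robot.grasp_offset is the distance from the TCP to the grasp point, in m); y points along the fingers, z is the direction in which the jaws open and shut, and the axes are right-handed (so a half turn about y gives the same grasp; the last joint's range is limited). The gripper opens to 85 mm and grips with 20 to 120 N. Pads are 22 mm wide; open, the fingers measure 114 mm over their backs; the gripper's body (76 mm by 85 mm) begins 54 mm behind the grasp point. The pads swing forward as they close: fully open they stand 13 mm farther back than shut.
Start: joints at [64.601, 30.224, 82.088, -0, 67.689, -10.227], TCP at [0.164, 0.603, 0.231] pointing down, gripper open.
Joint ranges: [-176.69, 176.69], [-43.24, 126.21], [12.49, 139.97], [-82, 262], [0, 151.66], [-163.58, 163.58]. Speed limits (degrees/s): [159.86, 159.86, 180, 180, 180, 180].

## Interface

Orientations are given as [roll, pitch, yaw] about the fixed x, y, z axes, in that order (R = Rz(yaw) Ry(pitch) Rx(roll)).
In Python, from workcell import robot gives the robot as it stands.
- The arm moves only by the tool step_arm, never from a script. Its arguments are lists of equal length, an entry for each row: "gripper": the gripper's target within -1 to 1 (fully open at 1, half-way at 0, shut at -1); "delta_pos": the shift along the world's x, y, z in m, a list of three; "spin": the turn about the world's z in degrees. In form: {"gripper": [gripper, ...], "delta_pos": [[tx, ty, tz], ...], "spin": [spin, ...]}. A call has 1 to 20 rows; each row shifts and turns the commanded pose from where the row before left it; what a row does not reach is not made up. A row lasts 1/8 s, in which the tool goes at most 62.5 mm and 10.7 degrees, less where a joint would pass 70% of its speed; a pose out of reach is approached as far as the arm can. A call is refused whole if a number of a shift passes 0.0625 or a number of a turn 10.7, either way. A call with a gripper value outside its range is refused whole. The fingers move at their own pace and stop on an object; "squeeze" is the grip in N (left out, the last holds). Time passes only in rows, so rows that do not move let the fingers close. It gives the time, the measured TCP pose, the force and the opening at its end, in the units of the state.
- robot.observe(): the state, without advancing time (a new reading comes with each control period).
- robot.snapshot(name): name is "scene" or "top" or "wrist"; returns a dict with "image" (384x512x3 uint8, red, green, blue), "fov_y" (degrees; the focal length in pixels is half the picture's height over the tangent of half this angle, whatever the lens; pixels are square), "cx", "cy" (the principal point, pixels), "R" (3x3) and "t" (3): a world point X has camera coordinates R X + t. Camera axes: x right, y down, z forward; pixel columns grow to the right and rows downward; lengths in m; the calibration is good to about 2 mm. A picture is of the moment at which its call begins. There is no depth.
- robot.sign_off(): hands the job in, once; it reports no verdict.
The state is a dict: "t": time; "q": joint angles; "qd": joint speeds; "tau": joint torques, N m; "tcp_pos": TCP position; "tool_rot": TCP orientation; "contact_force": force on the tool from outside, world axes, zero at the start; "torque": the same for the moment, N m; "finger_gap": finger opening in m.
Only numpy, scipy, OpenCV 4.12 (cv2) and the standard library are available. Lean on these libraries where they do the work, as an engineer would, in place of code of your own. Each camera call takes 0.05 s, during which the arm holds its last target.

## Task

The lid is on the coffee tin but not clamped yet. Leaving the cam lever up, swing the clamp strap over the lid with a fingertip and press its end down until it clicks under the sprung catch; then push the cam lever over and down until it lies flat and squeezes the lid onto its gasket. Only push with the fingers and force nothing: the tin must not be lifted, tipped or shoved along the worktop, and the things around it stay where they are.

Things in the scene. Friction and masses are not known exactly. Their poses are not given: they have to be found in the camera images.
- coffee_tin: Plain round metal tin, 104 mm across, lid boss 112 mm high, about 1.1 kg, standing loose on the worktop. Origin at the centre of its underside, z up. On its +x side two ears carry the strap's hinge (axis along the tin's y, 62 mm from the centre, 114 mm high); on its -x side, 63 to 87 mm from the centre, stands the small sprung catch (top at 122 mm) under which the strap's end snaps.
- clamp_strap (a joint): Hinge angle of the strap (rad): 0 = flat across the lid with its end under the catch (play -0.014 to 0.01), about 1.57 = standing straight up, up to 2.1 = leaning back beyond the hinge, away from the tin. Starts between 1.7 and 2.05. Stiff hinge (about 0.12 N m): it stays where it is left. Near 0.1 its end meets the catch's slope; about 6 N at strap_push snaps it under, with a small hard stop just below.
- strap_hinge (a point): Point on the strap's hinge axis at mid width. Its frame turns with the strap: -x runs along the strap towards its free end, y is the hinge axis, z is the outward normal (up when the strap is flat).
- strap_push (a point): Place to push: on the outer face of the flat steel strap (25 mm wide, 3 mm thick), 106 mm from the hinge, 5.5 mm outward of the hinge line and 25 mm short of the free end (which is 131 mm from the hinge). The outer face looks up when the strap is flat, and away from the tin while it stands open. Same axes as strap_hinge.
- cam_lever (a joint): Angle of the cam lever against the strap (rad): 0 = flat along the strap, its grip pointing to the strap's free end, clamped; 1.57 = standing square off the strap's outer face; up to 2.0 = leaning towards the strap's hinge. Starts between 1.65 and 1.95 and stays where it is left. Once the strap is latched it takes up to about 6 N at lever_push to push it down; it goes past centre and stays.
- lever_pivot (a point): Point on the lever's pivot axis at mid width; it sits on the strap, 62 mm from the strap's hinge and 12 mm outward of the hinge line, so it lies over the lid's centre, 126 mm high, when the strap is flat. Frame turns with the lever: -x runs along the lever towards its grip, y is the pivot axis, z is the lever's back (up when the lever is flat).
- lever_push (a point): Place to push: on the back of the lever's black grip (18 mm wide, 8 mm thick), 42 mm from the pivot and 6 mm off the pivot line; the lever ends 56 mm from the pivot. Its back looks up when flat, and towards the strap's hinge while it is open. Same axes as lever_pivot.
- tin_lid (a joint): How far the lid is squeezed down on its gasket (m): 0 = loose on top, about 0.003 = clamped.
- jar_1: Bystander: small glass jar with black lid, 60 mm across, 85 mm high, beside the catch side of the tin.
- mug_1: Bystander: small white mug, 50 mm high, behind the tin.
- coffee_scoop: Bystander: steel coffee scoop, 150 mm long, lying in front of the tin.
- pod_a: Bystander: coffee pod, 51 mm, behind the tin's catch side.
- pod_b: Bystander: coffee pod, 54 mm high, behind the tin's hinge side.
- kitchen_timer: Bystander: round wind-up kitchen timer, 65 mm, further back.
- milk_frother: Bystander: black hand frother, 226 mm long, lying to the left.
Mind the look-alikes: they are no part of the job. Of the things that look like the coffee_tin, the larger one is meant.

How it is judged:
By the outcome, as a careful person would: the job done as asked, in the order asked, and still so for the second after the job is handed in, with the robot touching nothing.
It also fails if it takes over 58 s, if anything falls off the work surface, if the arm or the gripper's body presses on something with over 40 N, if the wrist force passes 120 N, or if a joint passes its speed limit or range.

## Working session

There is one attempt and no reset: what is moved stays moved. The work goes in short steps, Python scripts to look and compute and a tool call to move; the robot and the scene stay as the last step left them, time stands still between calls to the robot, and variables do not carry over. Pictures are saved under pics/ and viewed, and the job is handed in when it is done.

Besides the shell and the picture viewer there is one more tool, called after ">>>" as name([rows], argument=value, ...), one row to a line, values as JSON. step_arm: Moves the arm, as the interface text tells. Its arguments: {"type":"object","properties":{"gripper":{"type":"array","items":{"type":"number"}},"delta_pos":{"type":"array","items":{"type":"array","items":{"type":"number"}}},"spin":{"type":"array","items":{"type":"number"}},"squeeze":{"type":"number"}},"required":["gripper","delta_pos","spin"]}

```bash
mkdir -p pics; cat > h.py <<'E'
from workcell import robot
import numpy as np, cv2, pickle
def snap(n,tag):
    s=robot.snapshot(n); pickle.dump(s,open(f'pics/{tag}.pkl','wb'))
    cv2.imwrite(f'pics/{tag}.png',s['image'][:,:,::-1]); return s
def load(tag): return pickle.load(open(f'pics/{tag}.pkl','rb'))
def crop(tag,u0,v0,u1,v1,k,out):
    im=load(tag)['image'][v0:v1,u0:u1,::-1]
    cv2.imwrite(f'pics/{out}.png',cv2.resize(im,None,fx=k,fy=k,interpolation=cv2.INTER_CUBIC))
def f(s): return s['image'].shape[0]/2/np.tan(np.radians(s['fov_y'])/2)
def proj(s,X):
    X=np.atleast_2d(X); c=X@np.array(s['R']).T+np.array(s['t']); return np.c_[s['cx']+f(s)*c[:,0]/c[:,2],s['cy']+f(s)*c[:,1]/c[:,2]]
def atz(s,uv,z):
    R=np.array(s['R']);t=np.array(s['t']);o=-R.T@t
    d=R.T@np.array([(uv[0]-s['cx'])/f(s),(uv[1]-s['cy'])/f(s),1]); return o+d*(z-o[2])/d[2]
def tri(obs):
    A=[];b=[]
    for s,uv in obs:
        R=np.array(s['R']);t=np.array(s['t']);o=-R.T@t
        d=R.T@np.array([(uv[0]-s['cx'])/f(s),(uv[1]-s['cy'])/f(s),1]);d/=np.linalg.norm(d)
        P=np.eye(3)-np.outer(d,d);A.append(P);b.append(P@o)
    A=np.vstack(A);b=np.hstack(b);x=np.linalg.lstsq(A,b,rcond=None)[0];return x,np.abs(A@x-b).max()
E
python3 - <<'E'
from h import *
for n in('scene','top','wrist'):
    s=snap(n,n+'0'); print(n,s['fov_y'],s['cx'],s['cy'],(-np.array(s['R']).T@np.array(s['t'])).round(3))
print({k:np.round(v,3) for k,v in robot.observe().items()},robot.grasp_offset)
a=np.hstack([load(n+'0')['image'] for n in('scene','top')])
E
```

```text
scene 57.52367802011592 254.7003213776449 191.56014043380463 [-0.112 -0.407  0.776]
top 52.01014517141233 257.4630788811286 191.98610318779174 [0.437 0.097 1.297]
wrist 71.39170874854636 252.69594030051744 191.59013801752582 [0.092 0.623 0.373]
{'t': np.float64(0.15), 'q': array([ 64.601,  30.269,  82.141,  -0.   ,  67.69 , -10.227]), 'qd': array([-0.045, -0.181, -0.237, -0.027,  0.041, -0.088]), 'tau': array([ 0.0000e+00, -4.4274e+01, -1.7828e+01, -0.0000e+00,  6.0000e-03,
        0.0000e+00]), 'tcp_pos': array([0.163, 0.603, 0.231]), 'tool_rot': array([-9.0099e+01,  1.8000e-02, -1.5173e+01]), 'contact_force': array([ 0.108,  0.255, -0.176]), 'torque': array([ 0.022,  0.002, -0.006]), 'finger_gap': np.float64(0.085)} 0.0187
```

View pics/scene0.png

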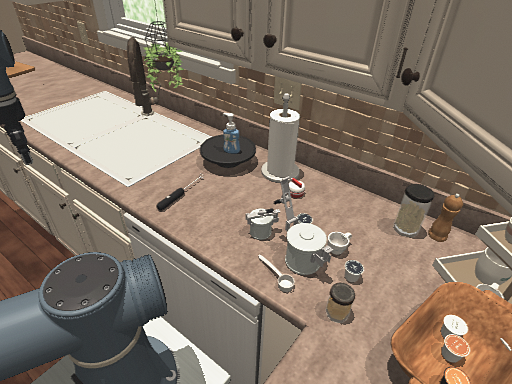

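View pics/top0.png

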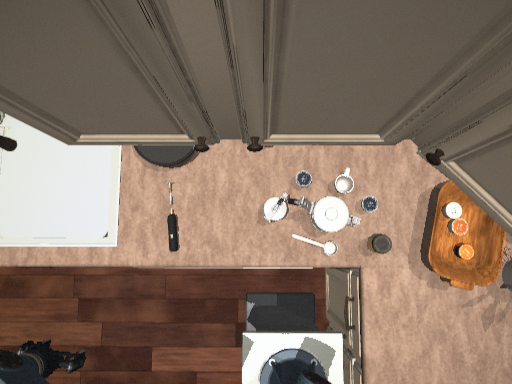

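View pics/wrist0.png

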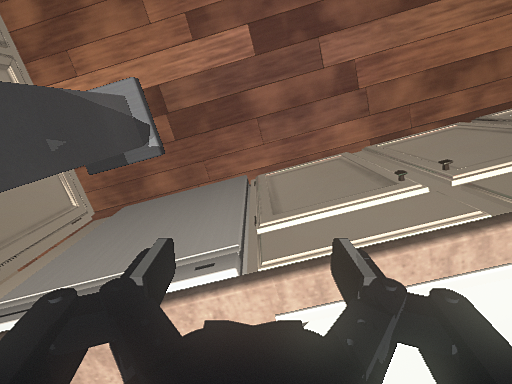

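```bash
python3 - <<'E'
from h import *
crop('scene0',235,165,375,325,5,'c1'); crop('top0',250,160,400,270,5,'c2')
E
```

```text
(no output)
```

View pics/c1.png

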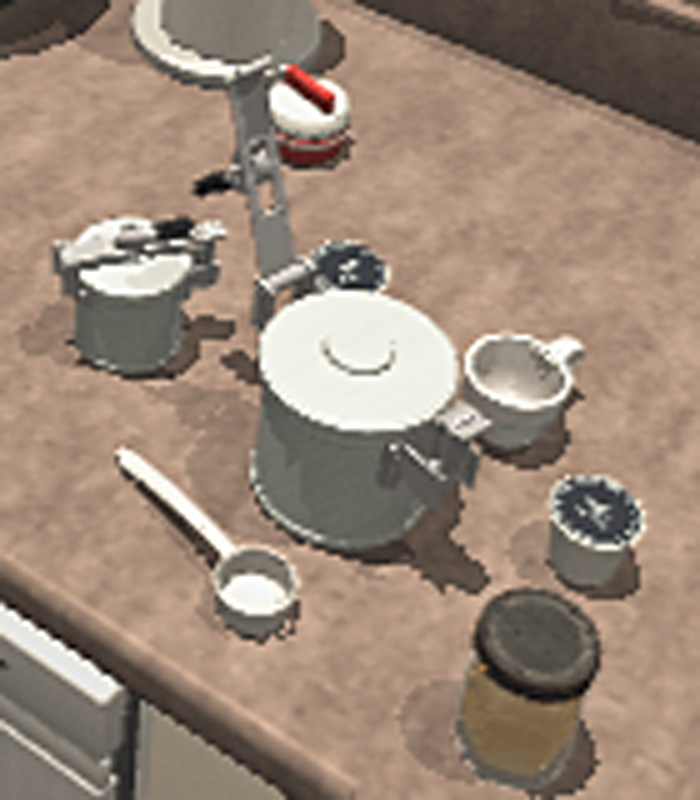

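View pics/c2.png

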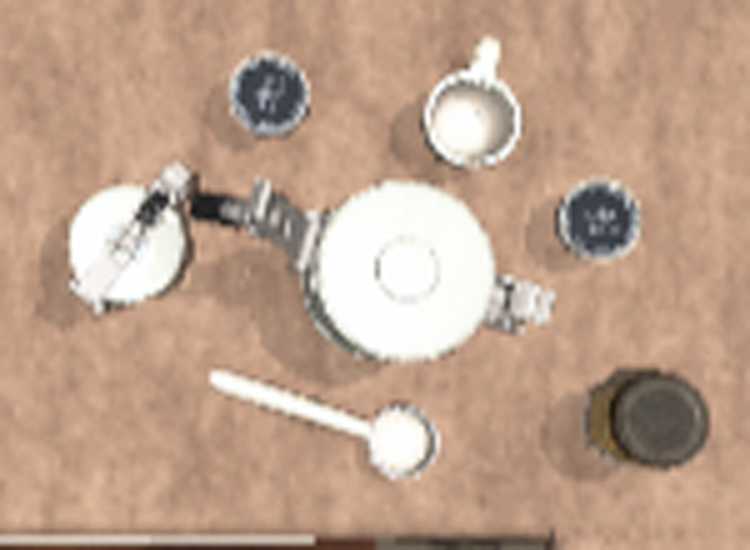

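```bash
cat >> h.py <<'E'
from scipy.optimize import least_squares
def kin(p):
    x,y,yaw,th,ph=p
    c,s=np.cos(yaw),np.sin(yaw)
    T=lambda l:np.array([x+c*l[0]-s*l[1],y+s*l[0]+c*l[1],l[2]])
    # rotate about tin y: th lifts -x end up
    def ry(v,a): # (-1,0,0)->(-cos a,0,sin a); (0,0,1)->(sin a,0,cos a)
        return np.array([v[0]*np.cos(a)+v[2]*np.sin(a),v[1],-v[0]*np.sin(a)+v[2]*np.cos(a)])
    H=np.array([.062,0,.114])
    S=lambda l:T(H+ry(np.array(l,float),th))
    L=lambda l:T(H+ry(np.array([-.062,0,.012])+ry(np.array(l,float),ph),th))
    return T,S,L
E
cat > fit.py <<'E'
from h import *
a=load('top0');b=load('scene0')
obs=[ # frame,local,img,uv
('T',(0,0,.112),a,(331.6,213.8)),('T',(0,0,.112),b,(307,235)),
('T',(-.075,0,.122),a,(250+520/5,160+298/5)),('T',(-.075,0,.122),b,(235+465/5,165+422/5)),
('S',(0,0,0),b,(292,221.4)),
('S',(-.131,0,.004),b,(235+254/5,165+70/5)),
('S',(-.131,0,.004),a,(250+260/5,160+208/5)),
('L',(-.056,0,.002),b,(235+198/5,165+188/5)),('L',(-.056,0,.002),a,(250+193/5,160+205/5)),
]
def res(p):
    K=dict(zip('TSL',kin(p)))
    return np.concatenate([proj(s,K[f](l))[0]-uv for f,l,s,uv in obs])
c=atz(a,(331.6,213.8),.112)
print(c)
for y0 in(1.2,1.6,2):
  r=least_squares(res,[c[0],c[1],y0,1.85,1.8],loss='soft_l1');print(r.cost,r.x.round(3),np.degrees(r.x[2:]).round(1));
print(res(r.x).reshape(-1,2).round(1))
T,S,L=kin(r.x);np.save('p.npy',r.x)
print('hinge',S((0,0,0)),'strap_push',S((-.106,0,.0055)),'end',S((-.131,0,.0055)),'levtip',L((-.056,0,.002)),'levpush',L((-.042,0,.006)),'catch',T((-.075,0,.122)))
print('other tin',atz(a,(275,208),.08),'pod_a',atz(a,(304,179),.05))
E
python3 fit.py
```

```text
[ 0.51936531 -0.11546752  0.112     ]
4.84977604952981 [ 0.519 -0.116  1.313  1.87   1.913] [ 75.2 107.1 109.6]
4.8497760495072715 [ 0.519 -0.116  1.313  1.87   1.913] [ 75.2 107.1 109.6]
4.84977604952677 [ 0.519 -0.116  1.313  1.87   1.913] [ 75.2 107.1 109.6]
[[ 0.3  0.2]
 [-0.1 -0.6]
 [ 3.1  0.6]
 [-0.  -1. ]
 [-0.5 -0.1]
 [-1.  -0.9]
 [ 0.6 -0.6]
 [ 0.4 -0.5]
 [ 0.2  0.9]]
hinge [ 0.53456306 -0.05651011  0.114     ] strap_push [ 0.54387769 -0.02122606  0.21367208] end [ 0.54575814 -0.01410286  0.23756191] levtip [0.55330033 0.01446714 0.13459859] levpush [0.54982632 0.0013075  0.13977113] catch [ 0.49959442 -0.18897216  0.122     ]
other tin [0.5396921  0.05350379 0.08      ] pod_a [ 0.63528224 -0.04094146  0.05      ]
```

```bash
python3 - <<'E'
from h import *
a=load('top0');b=load('scene0')
print(np.round(a['R'],2))
for u,v in(((202,145),(237,35)),((255,144),(270,41)),((435,157),(410,76))): print(tri([(a,u),(b,v)]))
print('paper towel top',tri([(a,(255,144)),(b,(288,97))]))
for n,u in(('scoop',(331,247)),('jar',(382,243)),('frother',(173,240)),('podb?',(370,204))):print(n,atz(a,u,.02))
E
```

```text
[[-0.   -1.   -0.01]
 [-0.99  0.   -0.12]
 [ 0.12  0.01 -0.99]]
(array([0.62414051, 0.21282777, 0.54408062]), np.float64(0.00043344717161139523))
(array([0.62514142, 0.10886867, 0.54739091]), np.float64(0.0003953103208237385))
(array([ 0.5986806 , -0.23904866,  0.54940827]), np.float64(0.00033781299905488726))
paper towel top (array([0.67535193, 0.09634792, 0.39097444]), np.float64(0.014561015596975493))
scoop [ 0.41913669 -0.12754155  0.02      ]
jar [ 0.43186221 -0.29121599  0.02      ]
frother [0.44146881 0.3809608  0.02      ]
podb? [ 0.55752979 -0.25727214  0.02      ]
```

Candidates: the big tin with the open strap at top (331,214) / scene (306,247), and the small, already clamped look-alike at top (275,208) / scene (263,222). The crop shows the big one has the upright strap, so I choose that one (tin at 0.519, -0.116, yaw 75°, strap about 107°, lever about 110°). I'm now moving behind the strap with the fingers shut.

>>> step_arm([
  [0.0325, -0.0475, 0.001],
  [0.0325, -0.0475, 0.001],
  [0.0325, -0.0475, 0.001],
  [0.0325, -0.0475, 0.001],
  [0.0325, -0.0475, 0.001],
  [0.0325, -0.0475, 0.001],
  [0.0325, -0.0475, 0.001],
  [0.0325, -0.0475, 0.001],
  [0.0325, -0.0475, 0.001],
  [0.0325, -0.0475, 0.001],
  [0.0325, -0.0475, 0.001],
  [0.0325, -0.0475, 0.001],
  [0, 0, 0],
], gripper=[-1, -1, -1, -1, -1, -1, -1, -1, -1, -1, -1, -1, -1], spin=[-10, -10, -10, -10, -10, -10, -10, -10, -10, 0, 0, 0, 0])

```text
t: 1.78
tcp_pos: [0.5562, 0.0295, 0.2432]
tool_rot: [-89.9, -0.0, -105.5]
contact_force: [0.1, 1.7, -1.3]
finger_gap: -0.0003
```

```bash
python3 - <<'E'
from h import *
for n in('scene','wrist'): snap(n,n+'1')
o=robot.observe();print(o['t'],o['tcp_pos'],o['tool_rot'],o['q'],o['contact_force'],o['finger_gap'])
crop('scene1',225,125,385,285,4,'c3')
E
```

```text
1.875 [0.55290147 0.03296932 0.24269585] [-9.01223594e+01  1.37768620e-02 -1.05260252e+02] [-8.16378785e+00  2.39977006e+01  9.15706536e+01  3.18809753e-02
  6.45513693e+01  7.08272050e+00] [-0.04104601 -0.75662393 -0.26049591] -0.0001552795251446613
```

View pics/c3.png

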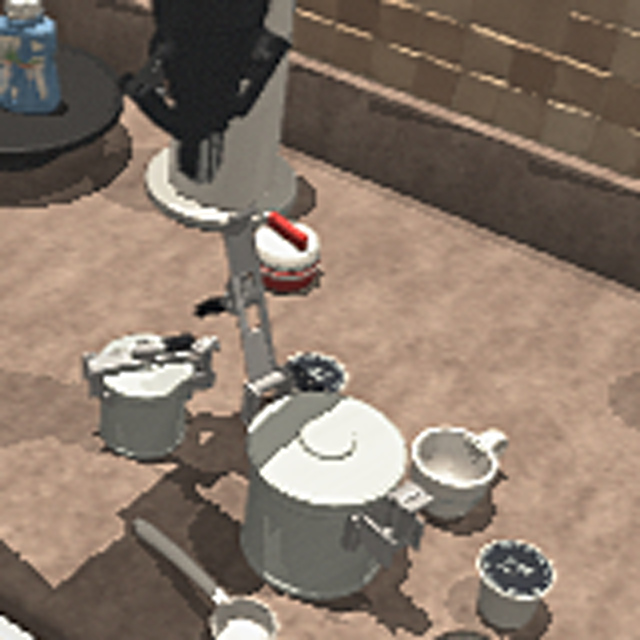

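View pics/wrist1.png

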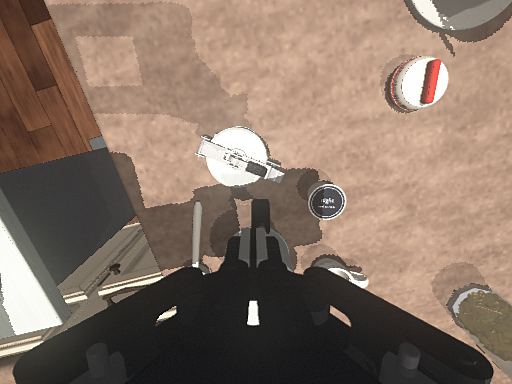

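```bash
python3 - <<'E'
from h import *
p=np.load('p.npy');d=np.array([np.cos(p[2]),np.sin(p[2])])
tcp=robot.observe()['tcp_pos'];print(tcp)
def W(r,z): return np.r_[p[:2]+r*d,z]
wp=[W(.125,.243),W(.125,.222)]
for t in range(100,9,-6):
    a=np.radians(t); s=.108+.008*(100-t)/90
    r=.062-s*np.cos(a)+.0055*np.sin(a); z=.114+s*np.sin(a)+.0055*np.cos(a)
    wp.append(W(r+.011,z))
wp=np.array(wp);print(wp.round(4));print(np.diff(np.vstack([tcp,wp]),axis=0).round(4).tolist())
E
```

```text
[0.55290147 0.03296932 0.24269585]
[[ 0.5506  0.0044  0.243 ]
 [ 0.5506  0.0044  0.222 ]
 [ 0.5435 -0.0225  0.2194]
 [ 0.5407 -0.0332  0.2219]
 [ 0.5378 -0.0442  0.2232]
 [ 0.5349 -0.0554  0.2233]
 [ 0.5319 -0.0665  0.2222]
 [ 0.529  -0.0775  0.2199]
 [ 0.5262 -0.0882  0.2164]
 [ 0.5234 -0.0986  0.2117]
 [ 0.5208 -0.1085  0.2059]
 [ 0.5184 -0.1178  0.199 ]
 [ 0.5161 -0.1264  0.1911]
 [ 0.5141 -0.1342  0.1822]
 [ 0.5122 -0.141   0.1726]
 [ 0.5107 -0.1469  0.1622]
 [ 0.5094 -0.1517  0.1511]
 [ 0.5085 -0.1554  0.1396]]
[[-0.0023, -0.0286, 0.0003], [0.0, 0.0, -0.021], [-0.0071, -0.0269, -0.0026], [-0.0028, -0.0107, 0.0025], [-0.0029, -0.011, 0.0013], [-0.0029, -0.0111, 0.0001], [-0.0029, -0.0111, -0.0011], [-0.0029, -0.011, -0.0023], [-0.0028, -0.0108, -0.0035], [-0.0027, -0.0104, -0.0047], [-0.0026, -0.0099, -0.0058], [-0.0025, -0.0093, -0.0069], [-0.0023, -0.0086, -0.0079], [-0.0021, -0.0078, -0.0088], [-0.0018, -0.0069, -0.0097], [-0.0016, -0.0059, -0.0104], [-0.0013, -0.0048, -0.011], [-0.001, -0.0037, -0.0116]]
```

>>> step_arm([
  [-0.0023, -0.0286, 0.0],
  [0, 0, -0.021],
  [-0.0036, -0.0135, -0.0013],
  [-0.0036, -0.0135, -0.0013],
  [-0.0028, -0.0107, 0.0025],
  [-0.0029, -0.011, 0.0013],
  [-0.0029, -0.0111, 0.0001],
  [-0.0029, -0.0111, -0.0011],
  [-0.0029, -0.011, -0.0023],
  [0, 0, 0],
], gripper=[-1, -1, -1, -1, -1, -1, -1, -1, -1, -1], spin=[0, 0, 0, 0, 0, 0, 0, 0, 0, 0])

```text
t: 3.12
tcp_pos: [0.5295, -0.0786, 0.22]
tool_rot: [-90.0, -0.0, -105.2]
contact_force: [0.3, 0.8, -0.2]
finger_gap: -0.0
```

```bash
python3 - <<'E'
from h import *
snap('scene','scene2')
o=robot.observe();print(o['t'],o['tcp_pos'],o['contact_force'])
crop('scene2',225,125,385,285,4,'c4')
E
```

```text
3.175 [ 0.52962555 -0.07810642  0.22014926] [ 0.27507838 -1.29218734  0.41398947]
```

View pics/c4.png

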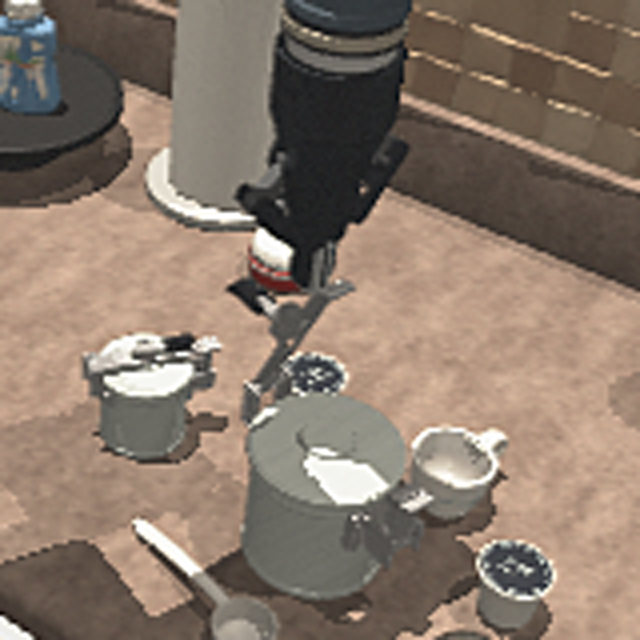

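The strap follows the fingertip (force about 1 N, strap end at crop (335,290)), and the lever is still square off it. I'll continue down to just above the catch.

>>> step_arm([
  [-0.0028, -0.0104, -0.0035],
  [-0.0027, -0.0104, -0.0047],
  [-0.0026, -0.0099, -0.0058],
  [-0.0025, -0.0093, -0.0069],
  [-0.0023, -0.0086, -0.0079],
  [-0.0021, -0.0078, -0.0088],
  [-0.0018, -0.0069, -0.0097],
  [-0.0016, -0.0059, -0.0104],
  [-0.0013, -0.0048, -0.011],
  [-0.0005, -0.0022, -0.008],
  [0, 0, 0],
], gripper=[-1, -1, -1, -1, -1, -1, -1, -1, -1, -1, -1], spin=[0, 0, 0, 0, 0, 0, 0, 0, 0, 0, 0])

```text
t: 4.55
tcp_pos: [0.509, -0.1535, 0.1427]
tool_rot: [-90.1, 0.0, -105.2]
contact_force: [0.5, 0.4, 1.0]
finger_gap: 0.0002
```

```bash
python3 - <<'E'
from h import *
snap('scene','scene3')
o=robot.observe();print(o['t'],o['tcp_pos'],o['contact_force'])
crop('scene3',245,165,365,285,5,'c5')
p=np.load('p.npy');d=np.array([np.cos(p[2]),np.sin(p[2])]);v=o['tcp_pos'][:2]-p[:2];print(v@d,v@[-d[1],d[0]])
E
```

```text
4.6 [ 0.50930595 -0.15344902  0.14315116] [ 0.55857044 -0.42966517  0.09918874]
-0.03817468799729172 -0.00032272801170153735
```

View pics/c5.png

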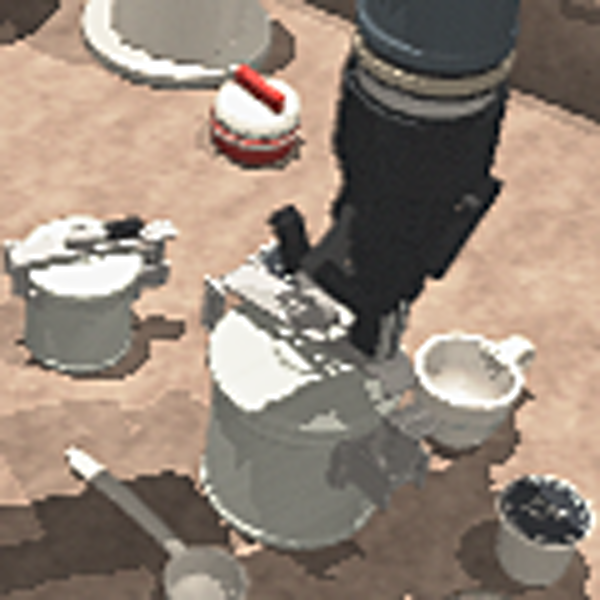

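>>> step_arm([
  [-0.001, -0.004, -0.006],
  [-0.0008, -0.0028, -0.005],
  [0, 0, -0.002],
  [0, 0, 0],
], gripper=[-1, -1, -1, -1], spin=[0, 0, 0, 0])

```text
t: 5.1
tcp_pos: [0.5076, -0.1605, 0.1305]
tool_rot: [-90.0, -0.0, -105.2]
contact_force: [-0.2, -0.5, 0.2]
finger_gap: 0.0001
```

>>> step_arm([
  [0, 0, -0.0015],
  [0, 0, -0.0015],
  [0, 0, 0],
], gripper=[-1, -1, -1], spin=[0, 0, 0])

```text
t: 5.48
tcp_pos: [0.5077, -0.1607, 0.1285]
tool_rot: [-90.0, -0.1, -105.1]
contact_force: [-1.6, -1.2, 7.0]
finger_gap: -0.0001
```

>>> step_arm([
  [0, 0, -0.0015],
  [0, 0, -0.0015],
  [0, 0, 0],
], gripper=[-1, -1, -1], spin=[0, 0, 0])

```text
t: 5.85
tcp_pos: [0.5076, -0.1609, 0.1255]
tool_rot: [-89.9, -0.1, -105.1]
contact_force: [-1.8, -3.0, 6.1]
finger_gap: 0.0001
```

>>> step_arm([
  [0, 0, -0.0015],
  [0, 0, -0.001],
  [0, 0, 0],
], gripper=[-1, -1, -1], spin=[0, 0, 0])

```text
t: 6.22
tcp_pos: [0.5077, -0.16, 0.1217]
tool_rot: [-90.0, 0.0, -105.2]
contact_force: [0.3, -0.5, -0.3]
finger_gap: -0.0
```

>>> step_arm([
  [0, 0, -0.001],
  [0, 0, -0.001],
  [0, 0, 0],
], gripper=[-1, -1, -1], spin=[0, 0, 0])

```text
t: 6.6
tcp_pos: [0.5075, -0.1601, 0.1197]
tool_rot: [-90.0, 0.0, -105.2]
contact_force: [-0.3, -0.2, 0.4]
finger_gap: 0.0002
```

>>> step_arm([
  [0, 0, -0.001],
  [0, 0, -0.001],
  [0, 0, 0],
], gripper=[-1, -1, -1], spin=[0, 0, 0])

```text
t: 6.98
tcp_pos: [0.5076, -0.1603, 0.1181]
tool_rot: [-90.0, 0.0, -105.2]
contact_force: [-0.0, -0.1, 1.5]
finger_gap: 0.0003
```

>>> step_arm([
  [0, 0, -0.001],
  [0, 0, 0],
], gripper=[-1, -1], spin=[0, 0])

```text
t: 7.22
tcp_pos: [0.5077, -0.1603, 0.1178]
tool_rot: [-90.0, -0.0, -105.2]
contact_force: [-1.9, 0.5, 6.6]
finger_gap: -0.0
```

>>> step_arm([
  [0, 0, -0.001],
  [0, 0, 0],
], gripper=[-1, -1], spin=[0, 0])

```text
t: 7.48
tcp_pos: [0.5077, -0.1603, 0.1176]
tool_rot: [-90.0, -0.0, -105.2]
contact_force: [-2.0, 0.6, 11.6]
finger_gap: 0.0003
```

Force fell after about 7 N, then a hard stop came at z=0.118, which fits the click. I'll lift off and look.

>>> step_arm([
  [0, 0, 0.01],
  [0, 0, 0.03],
  [0, 0, 0.03],
  [0, 0, 0.03],
  [0, 0, 0],
], gripper=[-1, -1, -1, -1, -1], spin=[0, 0, 0, 0, 0])

```text
t: 8.1
tcp_pos: [0.5092, -0.1612, 0.2184]
tool_rot: [-89.7, -0.1, -105.2]
contact_force: [-1.1, 0.1, -0.7]
finger_gap: 0.0003
```

```bash
python3 - <<'E'
from h import *
for n in('scene','top','wrist'): snap(n,n+'4')
o=robot.observe();print(o['t'],o['tcp_pos'],o['contact_force'])
crop('scene4',255,185,355,285,6,'c6')
crop('top4',290,180,390,250,6,'c7')
E
```

```text
8.25 [ 0.50688951 -0.15991597  0.21511016] [-0.36080441  0.72643589 -0.50225418]
```

View pics/c6.png

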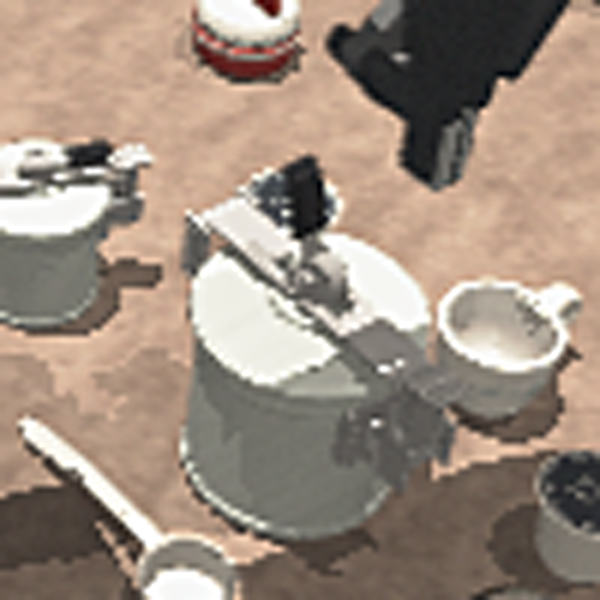

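View pics/wrist4.png

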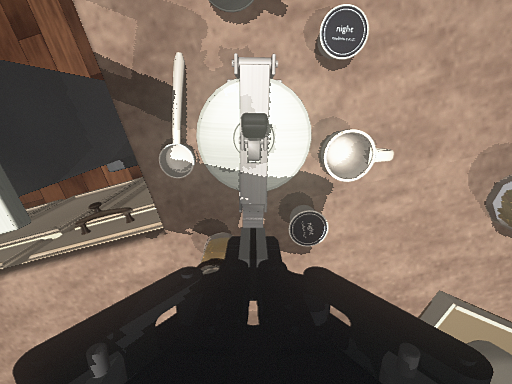

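View pics/c7.png

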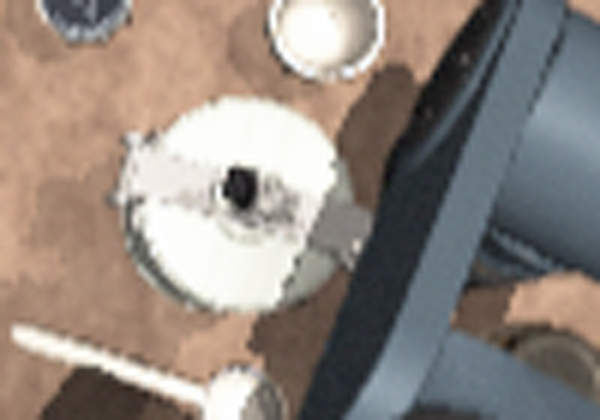

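```bash
python3 - <<'E'
from h import *
p=np.load('p.npy');p[3]=0
b=load('scene4')
for a in(90,95,100,105,110,115):
    p[4]=np.radians(a);T,S,L=kin(p);print(a,proj(b,L((-.056,0,.002))).round(1),proj(load('wrist4'),L((-.056,0,.002))).round(1))
T,S,L=kin(p);print('strap end',proj(b,S((-.131,0,.004))),'hinge',proj(b,S((0,0,0))),proj(load('wrist4'),[S((-.0,0,.004)),T((-.087,0,.122))]))
d=np.array([np.cos(p[2]),np.sin(p[2])])
W=lambda r,z: np.r_[p[:2]+r*d,z]
tcp=robot.observe()['tcp_pos']
wp=[W(-.046,.225),W(.055,.225),W(.055,.160)]
for t in range(112,3,-6):
    a=np.radians(t);s=.043+.009*(112-t)/112
    wp.append(W(-s*np.cos(a)+.006*np.sin(a)+.011,.126+s*np.sin(a)+.006*np.cos(a)))
wp=np.array(wp);print(wp.round(4));print(np.diff(np.vstack([tcp,wp]),axis=0).round(4).tolist())
E
```

```text
90 [[309.4 214.5]] [[251.7 153.9]]
95 [[308.1 213.6]] [[251.7 146.4]]
100 [[306.7 212.9]] [[251.6 138.8]]
105 [[305.4 212.2]] [[251.5 131.3]]
110 [[304.1 211.8]] [[251.5 123.9]]
115 [[302.9 211.5]] [[251.4 116.8]]
strap end [[326.00394273 248.12946755]] hinge [[291.46634905 221.27794226]] [[251.36339719  69.02830705]
 [252.80682737 235.36755483]]
[[ 0.507  -0.1609  0.225 ]
 [ 0.5328 -0.0633  0.225 ]
 [ 0.5328 -0.0633  0.16  ]
 [ 0.5271 -0.0849  0.1636]
 [ 0.5261 -0.0887  0.1661]
 [ 0.525  -0.0927  0.1683]
 [ 0.5239 -0.097   0.1699]
 [ 0.5227 -0.1015  0.1711]
 [ 0.5214 -0.1062  0.1718]
 [ 0.5202 -0.1109  0.172 ]
 [ 0.5189 -0.1157  0.1716]
 [ 0.5177 -0.1205  0.1707]
 [ 0.5164 -0.1252  0.1693]
 [ 0.5152 -0.1297  0.1674]
 [ 0.5141 -0.1341  0.1649]
 [ 0.513  -0.1382  0.162 ]
 [ 0.512  -0.1421  0.1585]
 [ 0.5111 -0.1456  0.1547]
 [ 0.5102 -0.1487  0.1504]
 [ 0.5095 -0.1514  0.1457]
 [ 0.5089 -0.1536  0.1408]
 [ 0.5085 -0.1553  0.1356]]
[[0.0001, -0.001, 0.0099], [0.0258, 0.0977, 0.0], [0.0, 0.0, -0.065], [-0.0057, -0.0216, 0.0036], [-0.001, -0.0038, 0.0025], [-0.0011, -0.0041, 0.0021], [-0.0011, -0.0043, 0.0017], [-0.0012, -0.0045, 0.0012], [-0.0012, -0.0046, 0.0007], [-0.0013, -0.0047, 0.0002], [-0.0013, -0.0048, -0.0004], [-0.0013, -0.0048, -0.0009], [-0.0012, -0.0047, -0.0014], [-0.0012, -0.0046, -0.0019], [-0.0012, -0.0044, -0.0025], [-0.0011, -0.0041, -0.003], [-0.001, -0.0038, -0.0034], [-0.0009, -0.0035, -0.0039], [-0.0008, -0.0031, -0.0043], [-0.0007, -0.0027, -0.0046], [-0.0006, -0.0022, -0.0049], [-0.0004, -0.0017, -0.0052]]
```

>>> step_arm([
  [0, -0.001, 0.012],
  [0.0086, 0.0326, 0],
  [0.0086, 0.0326, 0],
  [0.0086, 0.0326, 0],
  [0, 0, 0],
  [0, 0, -0.03],
  [0, 0, -0.033],
  [0, 0, 0],
], gripper=[-1, -1, -1, -1, -1, -1, -1, -1], spin=[0, 0, 0, 0, 0, 0, 0, 0])

```text
t: 9.25
tcp_pos: [0.5314, -0.0638, 0.1629]
tool_rot: [-90.4, -0.0, -105.2]
contact_force: [-0.1, 0.7, 0.4]
finger_gap: 0.0001
```

>>> step_arm([
  [-0.003, -0.011, 0.001],
  [-0.0026, -0.0106, 0.001],
  [-0.001, -0.0038, 0.0025],
  [-0.0011, -0.0041, 0.0021],
  [-0.0011, -0.0043, 0.0017],
  [0, 0, 0],
], gripper=[-1, -1, -1, -1, -1, -1], spin=[0, 0, 0, 0, 0, 0])

```text
t: 10.0
tcp_pos: [0.5246, -0.0976, 0.1735]
tool_rot: [-90.0, -0.0, -105.2]
contact_force: [-0.0, 0.0, 1.1]
finger_gap: -0.0005
```

>>> step_arm([
  [-0.0014, -0.0045, -0.001],
  [-0.0012, -0.0046, -0.0005],
  [-0.0013, -0.0047, 0.0],
  [0, 0, 0],
], gripper=[-1, -1, -1, -1], spin=[0, 0, 0, 0])

```text
t: 10.5
tcp_pos: [0.5205, -0.1116, 0.1717]
tool_rot: [-90.0, -0.0, -105.2]
contact_force: [0.4, 1.1, 0.5]
finger_gap: 0.0002
```

>>> step_arm([
  [-0.0013, -0.0048, -0.001],
  [-0.0013, -0.0048, -0.001],
  [-0.0012, -0.0047, -0.0014],
  [0, 0, 0],
], gripper=[-1, -1, -1, -1], spin=[0, 0, 0, 0])

```text
t: 11.0
tcp_pos: [0.5166, -0.1253, 0.1679]
tool_rot: [-90.1, 0.0, -105.2]
contact_force: [1.3, 3.4, -2.7]
finger_gap: -0.0003
```

```bash
python3 - <<'E'
from h import *
snap('scene','scene5')
o=robot.observe();print(o['t'],o['tcp_pos'],o['contact_force'])
crop('scene5',255,185,355,285,6,'c8')
E
```

```text
11.05 [ 0.51657215 -0.12517982  0.16797378] [ 1.96163457  3.79153669 -1.85327375]
```

View pics/c8.png

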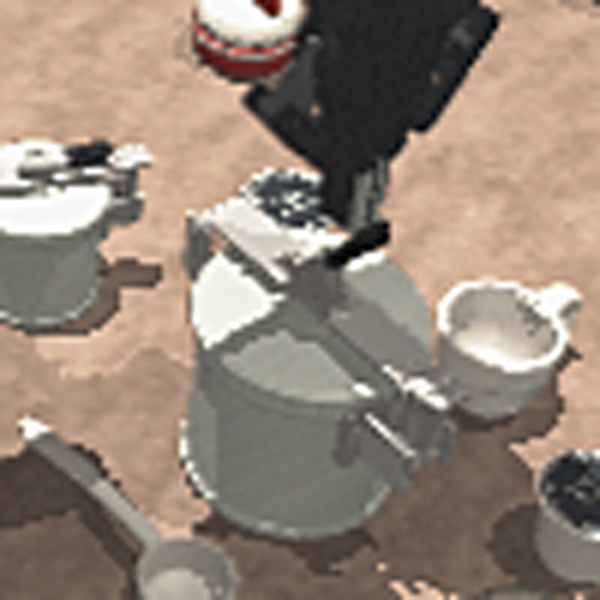

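```bash
python3 - <<'E'
from h import *
p=np.load('p.npy');d=np.array([np.cos(p[2]),np.sin(p[2])])
tcp=robot.observe()['tcp_pos'];r=(tcp[:2]-p[:2])@d-.011;z=tcp[2]-.126
s=np.sqrt(r*r+z*z-.006**2);a=np.arctan2(z,-r)-np.arctan2(.006,s);print(r,z,s,np.degrees(a))
W=lambda r,z: np.r_[p[:2]+r*d,z]
wp=[]
for t in list(range(52,0,-6))+[0]:
    b=np.radians(t); ss=s-.003 if t>20 else s-.003+.003*(20-t)/20
    wp.append(W(-ss*np.cos(b)+.006*np.sin(b)+.011,.126+ss*np.sin(b)+.006*np.cos(b)))
wp=np.array(wp);print(wp.round(4).tolist());print(np.diff(np.vstack([tcp,wp]),axis=0).round(4).tolist())
E
```

```text
-0.019987213154896377 0.0419737819947186 0.04610083583449899 57.12165663498727
[[0.516, -0.1269, 0.1637], [0.515, -0.1306, 0.1612], [0.5141, -0.134, 0.1583], [0.5133, -0.1371, 0.1551], [0.5126, -0.1399, 0.1515], [0.5119, -0.1423, 0.1477], [0.5112, -0.1448, 0.1438], [0.5106, -0.1473, 0.1397], [0.5101, -0.1493, 0.1352], [0.5098, -0.1504, 0.132]]
[[-0.0006, -0.0017, -0.0043], [-0.001, -0.0037, -0.0025], [-0.0009, -0.0034, -0.0029], [-0.0008, -0.0031, -0.0032], [-0.0007, -0.0028, -0.0035], [-0.0006, -0.0024, -0.0038], [-0.0007, -0.0026, -0.0039], [-0.0006, -0.0024, -0.0042], [-0.0005, -0.002, -0.0045], [-0.0003, -0.0011, -0.0032]]
```

>>> step_arm([
  [-0.0004, -0.001, -0.004],
  [-0.001, -0.0035, -0.003],
  [0, 0, 0],
], gripper=[-1, -1, -1], spin=[0, 0, 0])

```text
t: 11.42
tcp_pos: [0.5156, -0.1306, 0.1615]
tool_rot: [-90.0, -0.0, -105.2]
contact_force: [0.3, 1.5, 0.4]
finger_gap: -0.0001
```

>>> step_arm([
  [-0.0008, -0.003, -0.003],
  [-0.0008, -0.003, -0.0034],
  [0, 0, 0],
], gripper=[-1, -1, -1], spin=[0, 0, 0])

```text
t: 11.8
tcp_pos: [0.514, -0.1366, 0.1549]
tool_rot: [-90.0, -0.1, -105.2]
contact_force: [-0.1, -0.2, 2.4]
finger_gap: -0.0
```

>>> step_arm([
  [-0.0007, -0.0028, -0.0036],
  [-0.0006, -0.0024, -0.0038],
  [0, 0, 0],
], gripper=[-1, -1, -1], spin=[0, 0, 0])

```text
t: 12.18
tcp_pos: [0.5126, -0.1416, 0.1476]
tool_rot: [-90.0, -0.0, -105.2]
contact_force: [-0.3, 1.0, 3.5]
finger_gap: 0.0003
```

Forces are now small and point downward. Continuing.

>>> step_arm([
  [-0.0007, -0.0026, -0.0038],
  [-0.0006, -0.0024, -0.0042],
  [0, 0, 0],
], gripper=[-1, -1, -1], spin=[0, 0, 0])

```text
t: 12.55
tcp_pos: [0.5113, -0.1459, 0.1393]
tool_rot: [-90.0, 0.0, -105.2]
contact_force: [0.0, 2.8, 1.6]
finger_gap: -0.0002
```

>>> step_arm([
  [-0.0005, -0.002, -0.0035],
  [-0.0003, -0.001, -0.002],
  [0, 0, 0],
], gripper=[-1, -1, -1], spin=[0, 0, 0])

```text
t: 12.92
tcp_pos: [0.5105, -0.149, 0.1339]
tool_rot: [-90.0, 0.0, -105.2]
contact_force: [1.1, 4.2, 2.1]
finger_gap: 0.0004
```

>>> step_arm([
  [0, 0, -0.0015],
  [0, 0, -0.001],
  [0, 0, 0],
], gripper=[-1, -1, -1], spin=[0, 0, 0])

```text
t: 13.3
tcp_pos: [0.5106, -0.1492, 0.1325]
tool_rot: [-90.0, -0.0, -105.2]
contact_force: [-1.1, 3.7, 10.5]
finger_gap: 0.0001
```

>>> step_arm([
  [0.0003, 0.001, -0.0008],
  [0, 0, 0],
], gripper=[-1, -1], spin=[0, 0])

```text
t: 13.55
tcp_pos: [0.5107, -0.1492, 0.1323]
tool_rot: [-90.0, -0.1, -105.1]
contact_force: [-3.1, 0.6, 13.3]
finger_gap: -0.0003
```

```bash
python3 - <<'E'
from h import *
snap('scene','scene6')
o=robot.observe();print(o['t'],o['tcp_pos'],o['contact_force'])
crop('scene6',255,185,355,285,6,'c9')
E
```

```text
13.6 [ 0.51071003 -0.14919513  0.13230278] [-3.7806422   2.15581837 13.75054521]
```

View pics/c9.png

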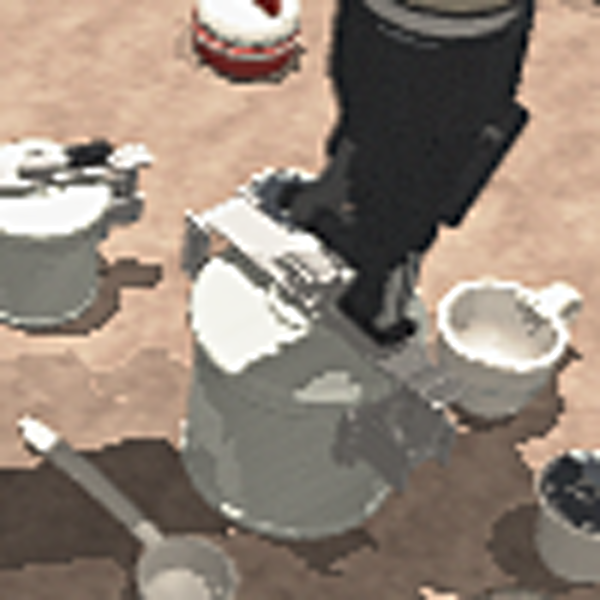

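The lever lies flat at a hard stop (z=0.132). Retreating to look.

>>> step_arm([
  [0, 0, 0.01],
  [0, 0, 0.03],
  [0, 0, 0.04],
  [-0.02, 0.03, 0.02],
  [-0.03, 0.05, 0],
  [-0.03, 0.05, 0],
  [-0.02, 0.05, 0],
  [0, 0, 0],
], gripper=[-1, -1, -1, -1, -1, -1, -1, -1], spin=[0, 0, 0, 0, 0, 0, 0, 0])

```text
t: 14.6
tcp_pos: [0.408, 0.0341, 0.2305]
tool_rot: [-90.1, -0.1, -104.9]
contact_force: [0.4, -0.2, 1.0]
finger_gap: -0.0
```

```bash
python3 - <<'E'
from h import *
for n in('scene','top'): snap(n,n+'7')
o=robot.observe();print(o['t'],o['tcp_pos'],o['contact_force'])
crop('scene7',255,185,375,285,6,'c10')
crop('top7',250,160,400,270,5,'c11')
a=load('scene0')['image'].astype(int);b=load('scene7')['image'].astype(int)
p=np.load('p.npy');p[3]=0
for a in (0,10,20): p[4]=np.radians(a);T,S,L=kin(p);print(a,proj(load('scene7'),L((-.056,0,.002))),proj(load('top7'),L((-.056,0,.002))))
E
```

```text
14.7 [0.41123808 0.03155886 0.23094758] [0.00308959 0.48593866 0.21808742]
0 [[322.86149858 242.41717932]] [[351.323199   218.44578865]]
10 [[323.05830855 239.47395814]] [[351.67626538 218.15152663]]
20 [[322.75980338 236.21966434]] [[351.4493285  217.71399749]]
```

View pics/c10.png

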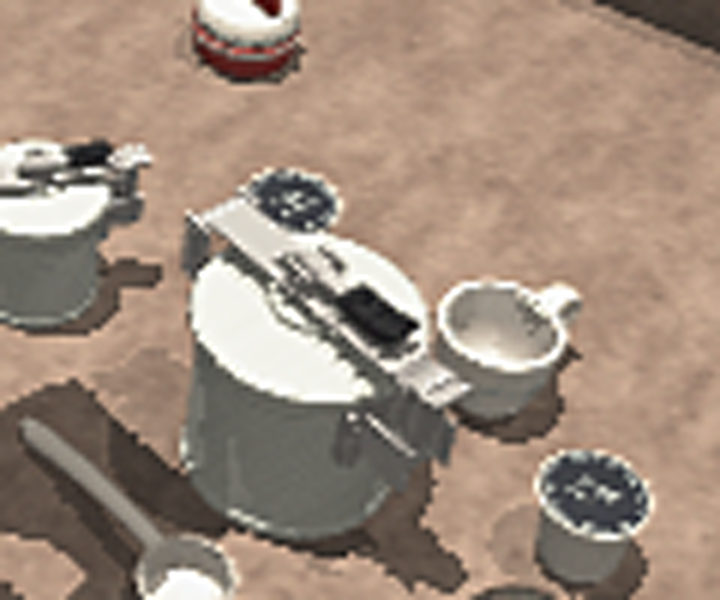

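View pics/c11.png

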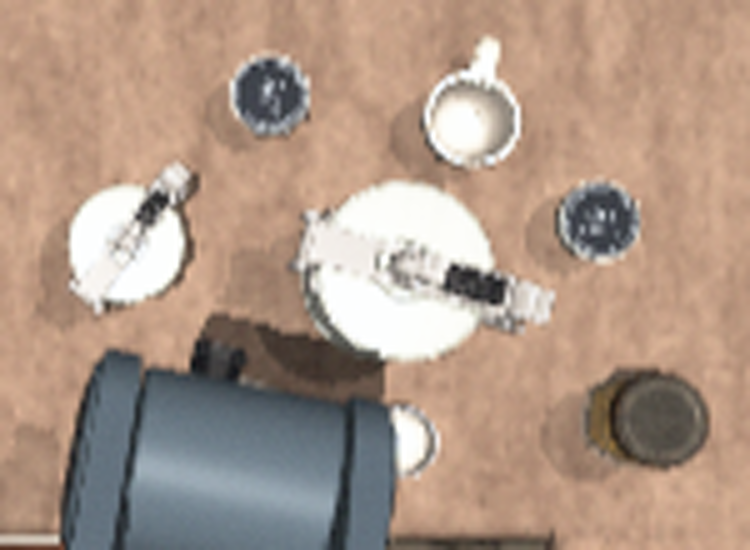

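The strap is under the catch at crop (435,390). The lever's black grip lies flat along the strap at (380,315), with its tip near (323,241) against (322.9,242.4) predicted for angle 0. The tin and bystanders are at their original pixels. Signing off.

```bash
python3 - <<'E'
from h import *
print(robot.sign_off())
E
```

```text
the job is handed in; nothing more can be done
None
```

The strap is latched and the cam lever is clamped flat, in the order asked; I handed the job in at about 14.7 s.

- **Strap:** With the fingers shut, I swung it over with the lever still up and pressed its end down. It resisted with about 7 N, then gave way, and met the hard stop at z ≈ 0.118.
- **Lever:** I pushed it over and down to its stop at z ≈ 0.132. Sideways force rose briefly to about 4 N, so I switched to a more downward push. The final press at the stop read about 14 N.
- **Last pictures:** The strap end is under the catch and the lever lies flat, its tip within about 1–2 px of where a flat lever should appear. The tin, the small look-alike tin and the bystanders around it are where they started. The arm hid part of the scoop in the last top view, but the scene view shows it. I did not re-check the frother.
- **Lid:** I did not measure how far it was squeezed down; I judged it from the lever lying flat and staying there after the fingers left. No check failed or disagreed.

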